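# Weigh out grinding balls from the tilting tray

## Task

Push the yellow tab down so that the green tray tips fully and its two white grinding balls roll together into the low corner. Then take the pointed scoop with the blue handle, scoop both balls out of that corner without touching them with the fingers, and set the scoop down level in the middle of the scale's pan with the balls in it.

Things in the scene. Friction and masses are not known exactly. Their poses are not given: they have to be found in the camera images.
- tray (a joint): Tilt of the green tray on its steel stand, rad: 0 = level, 0.28 = fully tipped at its stop, the corner with the yellow tab down. The stiff pivot stays where it is left; 3 to 6 N down on the tab turns it. Pivot axis: level, square to the tray's diagonal through the tab, 112 mm beyond the tab corner and 5 mm below the floor's top.
- tray_corner (a point): Inner point of the tray's tab corner (right-hand side seen from the robot), on the floor's top, moving with the tray. The tray is square, 180 mm inside, set cornerwise; walls 5 mm thick, 60 mm high above the floor, meeting here at 90 degrees. x runs along the floor on the diagonal to the far corner (255 mm), y along the pivot, z square to the floor. Level, the floor is 55 mm above the table.
- tray_tab (a point): Middle of the top face of the yellow tab, a plate 40 mm (along the diagonal) by 60 mm by 6 mm fixed outside the tab corner at the rim; axes as tray_corner. Level it is 118 mm above the table; fully tipped it has gone down 41 mm and moved 13 mm outward, away from the tray.
- scoop: Loose steel scoop, 180 g, standing on the table. Origin on its standing plane, z up, nose to -x. Pan 84 mm wide (y), sheet 1.6 mm, sloping down to the rear at 7 degrees so that balls stay in; sides 24 mm high from x = -12 to the rear wall at x = 48 (34 mm high). Ahead of the sides the pan narrows to a 90 degree point. It stands on a foot at x = 0 to 10 and on its rear (x = 61).
- scoop_tip (a point): Tip of the scoop's point, underside: at x = -61, z = 13 mm from the scoop's origin, axes as the scoop. Because of the foot, the scoop must be turned nose down by at least 12 degrees against a floor for the tip to touch it.
- scoop_handle (a point): Middle of the top of the scoop's blue grip, an upright bar 26 mm (x) by 16 mm (y) by 46 mm tall over the pan's middle, at x = 22, y = 0, z = 130 mm from the scoop's origin, axes as the scoop; below it a level arm (z = 72 to 84) leads back to a post at the rear. Grip it across y, 15 to 30 mm below its top with a firm grip; the load may turn it a few degrees nose down in the fingers.
- ball1: White glazed, smooth porcelain grinding ball, 30 mm diameter, 35 g, loose in the tray, rolls freely; origin at its centre.
- ball2: The other ball, the same.
- scale_pan (a point): Middle of the top face of the bench scale's aluminium pan, a flat plate 160 x 160 mm, 42 mm above the table; the scale is fixed. x, y along its sides, z up.
Things that resemble listed ones, but are neither listed nor needed, are in the scene too. Leave any red or turquoise look-alike of the ball2 alone.

How it is judged:
By the outcome, as a careful person would: the job done as asked, in the order asked, and still so for the second after the job is handed in, with the robot touching nothing.
It also fails if it takes over 72 s, if anything falls off the work surface, if the arm or the gripper's body presses on something with over 40 N, if the wrist force passes 120 N, or if a joint passes its speed limit or range.

## Robot

A 6-joint arm with a two-finger parallel gripper is mounted at the origin on the work surface. World frame = base frame: x ahead of the robot, y to its left, z up, the work surface at z = 0. Lengths are in m, angles in rad, forces in N, time in s.
With the tool pointing down it reaches from about 0.375 to 0.75 m from the base axis. Payload 9 kg.
Tool frame: the origin (TCP) lies on the centre line of the jaws, within the pads' length; the fingertips stand 17 mm ahead of it and the grasp point (between the pads) lies 2 mm behind it; z points along the fingers, y is the line along which they close (so a half turn about z gives the same grasp; the last joint's range is limited). The gripper opens to 85 mm and grips with 20 to 120 N. Pads are 22 mm wide; open, the fingers measure 114 mm over their backs; the gripper's body (76 mm by 85 mm) begins 54 mm behind the grasp point. The pads swing forward as they close: fully open they stand 13 mm farther back than shut.
Start: joints at [0.974, 0.104, 0.097, 1.564, 0, 1.353], TCP at [0.222, 0.557, 0.248] pointing down, gripper open.
Joint ranges: [-2.99, 2.99], [-0.84, 1.86], [-1.1, 1.16], [-1.84, 2.11], [-1.51, 1.56], [-3.14, 3.14]. Speed limits (rad/s): [2.22, 2.22, 2.57, 3.14, 3.14, 3.14].

## Interface

Orientations are given as a unit quaternion [x, y, z, w].
In Python, from cell import manip, eyes gives the robot as it stands.
- The arm moves only by the tool apply_moves, never from a script. Its argument "steps" is a list of rows, each an object of numbers: "dx", "dy", "dz": the shift along the tool's x, y, z each as a share of 0.2 m, from -1 to 1; "ax", "ay", "az": the turn, a rotation vector about the tool's x, y, z each as a share of 90 degrees, from -1 to 1. A call has 1 to 20 rows; each row is the pose to reach, as a shift and turn from the pose commanded when the call began, along the tool's axes at that moment; what a row does not reach only later rows make up. A row lasts 1/10 s, in which the tool goes at most 50 mm and 8.59 degrees, less where a joint would pass 70% of its speed; a pose out of reach is approached as far as the arm can. A call with a number of a shift or a turn outside -1 to 1 is refused whole. A call with a gripper value outside its range is refused whole. "jaw" is the opening, from 0 (shut) to 1 (fully open), set as the call begins (left out, the last holds). The fingers move at their own pace and stop on an object; "newtons" is the grip in N (left out, the last holds). Time passes only in rows, so rows that repeat a pose let the fingers close. It gives the time, the measured TCP pose, the force, the opening and the grip force at its end, in the units of the state.
- manip.sense(): the state, without advancing time (a new reading comes with each control period).
- eyes.capture(name): name is "side" or "top"; returns a dict with "image" (400x640x3 uint8, blue, green, red), "depth" (400x640 float32, m along the optical axis (not along the pixel's ray), 0 where there is no reading), "fx", "fy", "cx", "cy" (pixels), "world_to_cam" (4x4, takes a point from world to camera coordinates). Camera axes: x right, y down, z forward; pixel columns grow to the right and rows downward; lengths in m; the calibration is good to about 2 mm. A picture is of the moment at which its call begins.
- manip.job_done(): hands the job in; it is judged then, once.
Trained networks look in a picture, given as the dict that the camera call returned (one of the last four; its "shot" number tells which), for a name from the list of things; names that differ only in an ending like _2 or _b are one class to them, and where a whole thing is asked for, a point or a joint stands for the part that bears it (a point fixed in the world has none). Each returns a list of dicts, best first, with "conf" (0 to 1); they miss things now and then, are a little off and sometimes report something else, mostly with a low value. They report only what shows in the picture. A call takes as long as a camera call. They do not tell look-alikes from the thing itself.
- eyes.silhouettes(picture, query): "region" (400x640 bool, what is visible of it) and "rect" ([centre column, centre row, width, height] in pixels, round what is visible of it).
- eyes.spot_point(picture, query): "point" ([row, column] in pixels: a listed point, or the origin of a listed thing).
The state is a dict: "clock": time; "q": joint angles; "qd": joint speeds; "tau": joint torques, N m; "tool_pos": TCP position; "tcp_rot": TCP orientation; "wrist_force": force on the tool from outside, world axes, zero at the start; "torque": the same for the moment, N m; "grip_width": opening from 0.0 (shut) to 1.0 (fully open); "grip_force": force on a finger pad.
Only numpy, scipy, OpenCV 4.12 (cv2) and the standard library are available. Lean on these libraries where they do the work, as an engineer would, in place of code of your own. Each camera call takes 0.05 s, during which the arm holds its last target. There are 200 camera calls.

## Working session

There is one attempt and no reset: what is moved stays moved. The work goes in short steps, Python scripts to look and compute and a tool call to move; the robot and the scene stay as the last step left them, time stands still between calls to the robot, and variables do not carry over. Pictures are saved under pics/ and viewed, at most 10 in all, crops included, and the job is handed in when it is done.

Besides the shell and the picture viewer there is one more tool, called as name(argument=value, ...) on one line, values as JSON. apply_moves: Moves the arm, as the interface text tells. Shift numbers are shares of 0.2 m and turn numbers shares of 90 degrees, none past 1 either way. Its arguments: {"type":"object","properties":{"steps":{"type":"array"},"jaw":{"type":"number"},"newtons":{"type":"number"}},"required":["steps"]}

```bash
ls; mkdir -p pics; cat > h.py <<'E'
import numpy as np, cv2
from cell import manip, eyes
from scipy.spatial.transform import Rotation as R
def px2w(p,r,c,depth=None,z=None):
    T=np.linalg.inv(p["world_to_cam"])
    ray=np.array([(c-p["cx"])/p["fx"],(r-p["cy"])/p["fy"],1.])
    if z is not None:
        d=T[:3,:3]@ray; depth=(z-T[2,3])/d[2]
    return T[:3,:3]@(ray*depth)+T[:3,3]
def dep(p,r,c,k=1):
    r,c=int(round(r)),int(round(c)); a=p["depth"][max(r-k,0):r+k+1,max(c-k,0):c+k+1]; a=a[a>0]
    return float(np.median(a)) if a.size else 0
E
python3 - <<'E'
from h import *
np.set_printoptions(precision=4,suppress=True)
ps={n:eyes.capture(n) for n in("top","side")}
for n,p in ps.items():
    cv2.imwrite(f"pics/{n}0.png",p["image"]); print(n,np.linalg.inv(p["world_to_cam"])[:3,3],p["fx"])
    for q in ["tray_corner","tray_tab","scoop","scoop_tip","scoop_handle","ball1","scale_pan"]:
        for d in eyes.spot_point(p,q)[:4]:
            r,c=d["point"]; z=dep(p,r,c); print(n,q,round(d["conf"],2),np.round([r,c]),px2w(p,r,c,z) if z else None)
s=manip.sense();print(s["tool_pos"],s["tcp_rot"],s["grip_width"],s["clock"])
E
```

```text
pics
top [ 0.3702 -0.0102  1.1562] 462.5410278103895
top tray_corner 0.63 [193. 359.] [ 0.5656 -0.0971  0.0902]
top tray_tab 0.66 [185. 372.] [ 0.5791 -0.1257  0.1166]
top scoop 0.3 [232. 200.] [0.4929 0.2974 0.0026]
top scoop_tip 0.78 [231. 201.] [0.4955 0.2956 0.001 ]
top scoop_handle 0.62 [223. 150.] [0.5022 0.3775 0.1315]
top ball1 0.66 [233. 178.] [0.4911 0.3518 0.009 ]
top ball1 0.57 [200. 295.] [0.5556 0.0548 0.0839]
top ball1 0.55 [258. 239.] [0.4246 0.1947 0.0271]
top ball1 0.52 [210. 228.] [0.5424 0.2218 0.0297]
top scale_pan 0.9 [232. 465.] [ 0.4726 -0.3502  0.0432]
side [0.3217 0.5989 0.761 ] 378.5369917885174
side tray_corner 0.88 [197. 311.] [ 0.5784 -0.0863  0.0545]
side tray_tab 0.78 [173. 317.] [ 0.5717 -0.115   0.1179]
side scoop 0.67 [371. 272.] [0.4963 0.3495 0.0085]
side scoop_tip 0.63 [346. 285.] [0.492  0.2931 0.0023]
side scoop_handle 0.9 [353. 257.] [0.5039 0.3719 0.1309]
side ball1 0.65 [308. 279.] [0.5325 0.2302 0.0268]
side ball1 0.59 [235. 270.] [0.6133 0.0912 0.0814]
side ball1 0.57 [232. 298.] [0.5559 0.0607 0.0822]
side ball1 0.45 [314. 334.] [0.4179 0.2025 0.0258]
side scale_pan 0.6 [151. 370.] [ 0.4828 -0.3596  0.0412]
[0.2219 0.5575 0.2484] [0.1883 0.9821 0.0001 0.    ] 1.0008871326437587 0.8
```

View pics/top0.png

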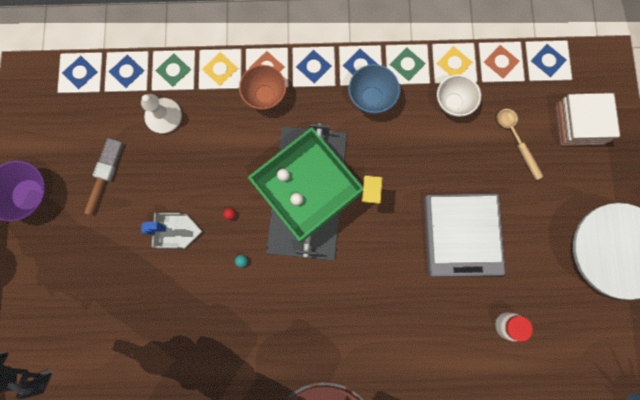

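View pics/side0.png

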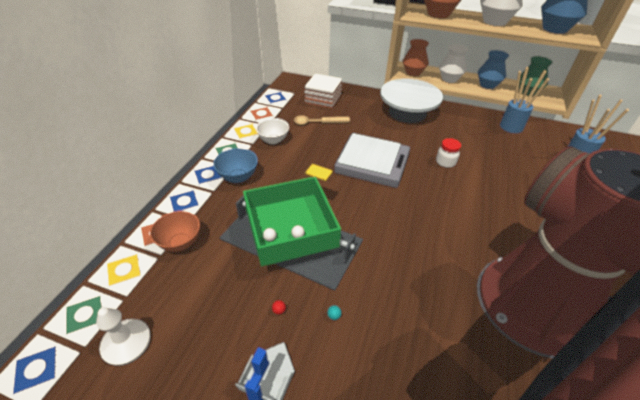

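```bash
cat >> h.py <<'E'
np.set_printoptions(precision=4,suppress=True)
def cloud(p):
    v,u=np.mgrid[0:400,0:640]; d=p["depth"]
    X=np.stack([(u-p["cx"])/p["fx"]*d,(v-p["cy"])/p["fy"]*d,d],-1)
    T=np.linalg.inv(p["world_to_cam"]); W=X@T[:3,:3].T+T[:3,3]; W[d==0]=np.nan
    return W
def hsv(p): return cv2.cvtColor(p["image"],cv2.COLOR_BGR2HSV)
def rect(P): return cv2.minAreaRect(P[:,:2].astype(np.float32)*1000)
E
python3 - <<'E'
from h import *
for n in ("top","side"):
    p=eyes.capture(n); W=cloud(p); H=hsv(p); h,s,v=H[...,0],H[...,1],H[...,2]
    z=W[...,2]; x=W[...,0]; y=W[...,1]
    g=(h>45)&(h<80)&(s>100)&(z>.107)&(z<.122)&(abs(y)<.17)
    print(n,"rim",g.sum(),np.nanmedian(z[g])); 
    r=rect(W[g]); print(r, cv2.boxPoints(r).tolist())
    t=(h>18)&(h<35)&(s>120)&(z>.10)&(z<.13)&(abs(x-.58)<.06)&(abs(y+.12)<.06)
    print("tab",t.sum(),rect(W[t]),np.nanmean(W[t],0))
    b=(h>100)&(h<130)&(s>120)&(z>.12)&(z<.137)&(abs(x-.5)<.05)&(abs(y-.375)<.05)
    print("handle",b.sum(),rect(W[b]),np.nanmean(W[b],0))
    st=(z>.006)&(z<.14)&(abs(x-.5)<.07)&(abs(y-.36)<.09)
    print("scoop",rect(W[st]))
    k=(z>.036)&(z<.048)&(s<60)&(abs(x-.47)<.13)&(abs(y+.35)<.13)
    print("scale",k.sum(),rect(W[k]),np.nanmedian(z[k]))
    for d in eyes.spot_point(p,"scoop_tip")[:2]: print("tip",px2w(p,*d["point"],z=.014),d["conf"])
    for d in eyes.spot_point(p,"scoop_handle")[:2]: print("hd",px2w(p,*d["point"],z=.130),d["conf"])
    c=p["image"]; 
    if n=="top": cv2.imwrite("pics/sc.png",cv2.resize(c[190:270,110:250],None,fx=5,fy=5,interpolation=cv2.INTER_CUBIC))
E
```

```text
top rim 817 0.11493464161840605
((590.1973266601562, 28.7127685546875), (191.05804443359375, 190.65611267089844), 37.603084564208984) [[456.34576416015625, 45.9464225769043], [572.6818237304688, -105.1021728515625], [724.0488891601562, 11.479114532470703], [607.7128295898438, 162.5277099609375]]
tab 459 ((570.1617431640625, -122.91456604003906), (40.17637634277344, 60.222923278808594), 82.30030059814453) [ 0.5698 -0.1227  0.1181]
handle 97 ((497.86883544921875, 375.19091796875), (26.00154685974121, 15.715741157531738), 88.42559814453125) [0.4976 0.3746 0.1296]
scoop ((493.7805480957031, 358.63177490234375), (167.58323669433594, 131.1577606201172), 81.1731948852539)
scale 4631 ((469.5673828125, -351.8155212402344), (175.4842071533203, 195.32090759277344), 89.724853515625) 0.041755233928376656
tip [0.486  0.2873 0.014 ] 0.95
hd [0.4934 0.3761 0.13  ] 0.59
side rim 926 0.11455122010520197
((590.691162109375, 28.038558959960938), (190.4248809814453, 195.24563598632812), 37.8211669921875) [[455.6179504394531, 46.76944351196289], [575.34228515625, -107.46066284179688], [725.764404296875, 9.307674407958984], [606.0400390625, 163.53778076171875]]
tab 253 ((571.008544921875, -122.14802551269531), (42.618385314941406, 60.77572250366211), 82.32515716552734) [ 0.5706 -0.1203  0.1182]
handle 181 ((498.32568359375, 375.8706359863281), (26.94261932373047, 16.209327697753906), 89.16876983642578) [0.4978 0.3772 0.1295]
scoop ((497.80474853515625, 354.237548828125), (121.55572509765625, 84.51770782470703), 88.17571258544922)
scale 1737 ((470.5710144042969, -351.4258117675781), (168.5804901123047, 192.55271911621094), 89.15478515625) 0.04237837348303497
tip [0.4907 0.2926 0.014 ] 0.75
hd [0.505  0.3737 0.13  ] 0.93
hd [ 0.5677 -0.1141  0.13  ] 0.36
```

View pics/sc.png

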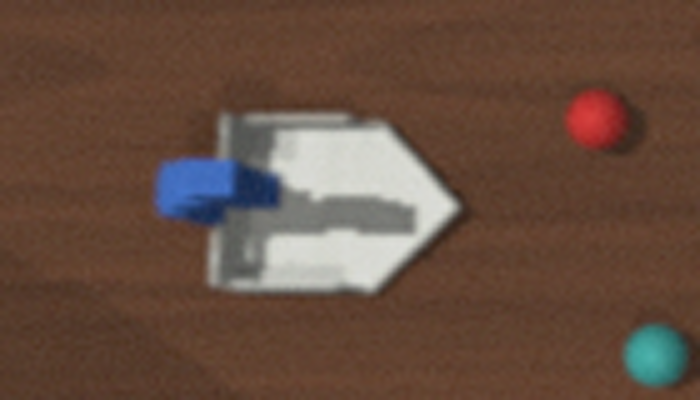

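```bash
cat >> h.py <<'E'
def down(a,nose=0.):
    "tool down, y axis at heading a deg, nose-down tilt in deg (tool x raised)"
    a=np.radians(a); y=np.array([np.cos(a),np.sin(a),0]); z=np.array([0,0,-1.]); M=np.stack([np.cross(y,z),y,z],1)
    return R.from_matrix(M)*R.from_euler('y',nose,degrees=True)
def go(tgt,Rt,p=None,q=None):
    s=manip.sense(); p=s["tool_pos"] if p is None else p; q=s["tcp_rot"] if q is None else q
    R0=R.from_quat(q); d=R0.inv().apply(np.asarray(tgt)-p)/.2; w=(R0.inv()*Rt).as_rotvec(degrees=True)/90
    print("d",d.round(3),"a",w.round(4),"rows",round(np.linalg.norm(d)*4,1),round(np.linalg.norm(w)*90/8.59,1))
E
python3 - <<'E'
from h import *
print((down(-7.4,20).as_matrix()))
go([.570,-.1225,.18],down(-7.4))
E
```

```text
[[ 0.121   0.9917  0.0441]
 [ 0.9319 -0.1288  0.3392]
 [ 0.342  -0.     -0.9397]]
d [-2.874 -2.515  0.342] a [ 0.0001 -0.      0.8411] rows 15.3 8.8
```

apply_moves(steps=[{"dx": -1,"dy": -0.875,"az": 0.6},{"dx": -1,"dy": -0.875,"az": 0.841},{"dx": -1,"dy": -0.875,"az": 0.841},{"dx": -1,"dy": -0.875,"az": 0.841},{"dx": -1,"dy": -0.875,"az": 0.841},{"dx": -1,"dy": -0.875,"az": 0.841},{"dx": -1,"dy": -0.875,"az": 0.841},{"dx": -1,"dy": -0.875,"az": 0.841},{"dx": -1,"dy": -0.875,"az": 0.841},{"dx": -1,"dy": -0.875,"az": 0.841}], jaw=0, newtons=60)

```text
schema error: expected keys dx, dy, dz, ax, ay, az
```

apply_moves(steps=[{"dx": -1,"dy": -0.875,"dz": 0,"ax": 0,"ay": 0,"az": 0.841},{"dx": -1,"dy": -0.875,"dz": 0,"ax": 0,"ay": 0,"az": 0.841},{"dx": -1,"dy": -0.875,"dz": 0,"ax": 0,"ay": 0,"az": 0.841},{"dx": -1,"dy": -0.875,"dz": 0,"ax": 0,"ay": 0,"az": 0.841},{"dx": -1,"dy": -0.875,"dz": 0,"ax": 0,"ay": 0,"az": 0.841},{"dx": -1,"dy": -0.875,"dz": 0,"ax": 0,"ay": 0,"az": 0.841},{"dx": -1,"dy": -0.875,"dz": 0,"ax": 0,"ay": 0,"az": 0.841},{"dx": -1,"dy": -0.875,"dz": 0,"ax": 0,"ay": 0,"az": 0.841},{"dx": -1,"dy": -0.875,"dz": 0,"ax": 0,"ay": 0,"az": 0.841},{"dx": -1,"dy": -0.875,"dz": 0,"ax": 0,"ay": 0,"az": 0.841}], jaw=0, newtons=60)

```text
clock: 2.1
tool_pos: [0.3431, 0.3209, 0.2484]
tcp_rot: [0.752, 0.659, 0.0, 0.0]
wrist_force: [0.8, -1.0, -0.9]
grip_width: -0.002
grip_force: 0.0
```

```bash
python3 - <<'E'
from h import *
go([.570,-.1225,.18],down(-7.4))
E
```

```text
d [-2.05   1.414  0.342] a [ 0.0002 -0.0002 -0.0011] rows 10.1 0.0
```

apply_moves(steps=[{"dx": -1,"dy": 0.7,"dz": 0,"ax": 0,"ay": 0,"az": 0},{"dx": -1,"dy": 0.7,"dz": 0,"ax": 0,"ay": 0,"az": 0},{"dx": -1,"dy": 0.7,"dz": 0,"ax": 0,"ay": 0,"az": 0},{"dx": -1,"dy": 0.7,"dz": 0,"ax": 0,"ay": 0,"az": 0},{"dx": -1,"dy": 0.7,"dz": 0,"ax": 0,"ay": 0,"az": 0}])

```text
clock: 2.6
tool_pos: [0.4568, 0.1025, 0.2485]
tcp_rot: [0.75, 0.661, 0.0, 0.0]
wrist_force: [1.0, 0.7, 1.0]
grip_width: -0.003
grip_force: 0.0
```

apply_moves(steps=[{"dx": -1,"dy": 0.7,"dz": 0.1,"ax": 0,"ay": 0,"az": 0},{"dx": -1,"dy": 0.7,"dz": 0.1,"ax": 0,"ay": 0,"az": 0},{"dx": -1,"dy": 0.7,"dz": 0.2,"ax": 0,"ay": 0,"az": 0},{"dx": -1,"dy": 0.7,"dz": 0.2,"ax": 0,"ay": 0,"az": 0},{"dx": -1,"dy": 0.7,"dz": 0.3,"ax": 0,"ay": 0,"az": 0},{"dx": -1,"dy": 0.7,"dz": 0.3,"ax": 0,"ay": 0,"az": 0}])

```text
clock: 3.2
tool_pos: [0.569, -0.1153, 0.1841]
tcp_rot: [0.751, 0.66, -0.001, -0.002]
wrist_force: [-0.0, 0.4, -0.6]
grip_width: -0.0
grip_force: 0.0
```

```bash
python3 - <<'E'
from h import *
s=manip.sense();print(s["tool_pos"],s["q"])
go([.570,-.1235,.14],down(-7.4))
E
```

```text
[ 0.569  -0.1153  0.1841] [-0.4247  0.0471 -0.0787  1.449  -0.0006  1.2749]
d [-0.04   0.011  0.22 ] a [-0.0026 -0.0004  0.0002] rows 0.9 0.0
```

apply_moves(steps=[{"dx": -0.04,"dy": 0,"dz": 0.2,"ax": 0,"ay": 0,"az": 0},{"dx": -0.04,"dy": 0,"dz": 0.25,"ax": 0,"ay": 0,"az": 0},{"dx": -0.05,"dy": 0,"dz": 0.28,"ax": 0,"ay": 0,"az": 0},{"dx": -0.06,"dy": 0,"dz": 0.31,"ax": 0,"ay": 0,"az": 0},{"dx": -0.07,"dy": 0,"dz": 0.34,"ax": 0,"ay": 0,"az": 0},{"dx": -0.08,"dy": 0,"dz": 0.37,"ax": 0,"ay": 0,"az": 0},{"dx": -0.09,"dy": 0,"dz": 0.4,"ax": 0,"ay": 0,"az": 0},{"dx": -0.1,"dy": 0,"dz": 0.43,"ax": 0,"ay": 0,"az": 0},{"dx": -0.1,"dy": 0,"dz": 0.45,"ax": 0,"ay": 0,"az": 0}])

```text
clock: 4.1
tool_pos: [0.567, -0.1324, 0.098]
tcp_rot: [0.751, 0.66, -0.0, 0.001]
wrist_force: [-1.7, -4.9, 4.9]
grip_width: -0.002
grip_force: 2.7
```

apply_moves(steps=[{"dx": -0.003,"dy": 0,"dz": 0.008,"ax": 0,"ay": 0,"az": 0},{"dx": -0.005,"dy": 0,"dz": 0.016,"ax": 0,"ay": 0,"az": 0},{"dx": -0.008,"dy": 0,"dz": 0.023,"ax": 0,"ay": 0,"az": 0}])

```text
clock: 4.4
tool_pos: [0.5673, -0.1328, 0.0968]
tcp_rot: [0.751, 0.66, 0.001, 0.001]
wrist_force: [-12.4, 8.5, 35.9]
grip_width: 0.0
grip_force: 16.7
```

```bash
cat > tab.py <<'E'
from h import *
p=eyes.capture("top"); W=cloud(p); H=hsv(p); h,s,v=H[...,0],H[...,1],H[...,2]
z=W[...,2];x=W[...,0];y=W[...,1]
t=(h>18)&(h<35)&(s>120)&(z>.05)&(z<.14)&(abs(x-.57)<.07)&(abs(y+.13)<.07)
P=W[t]; A=np.c_[P[:,:2]-P[:,:2].mean(0),np.ones(len(P))]; c=np.linalg.lstsq(A,P[:,2],rcond=None)[0]
print(P.mean(0),"tilt",np.arctan(np.hypot(c[0],c[1])))
E
python3 tab.py
```

```text
[nan nan nan] tilt 0.0tab.py:5: RuntimeWarning: Mean of empty slice.
  P=W[t]; A=np.c_[P[:,:2]-P[:,:2].mean(0),np.ones(len(P))]; c=np.linalg.lstsq(A,P[:,2],rcond=None)[0]
  ret = um.true_divide(
tab.py:6: RuntimeWarning: Mean of empty slice.
  print(P.mean(0),"tilt",np.arctan(np.hypot(c[0],c[1])))
```

apply_moves(steps=[{"dx": 0,"dy": 0,"dz": -0.2,"ax": 0,"ay": 0,"az": 0},{"dx": 0,"dy": 0,"dz": -0.45,"ax": 0,"ay": 0,"az": 0},{"dx": 0.1,"dy": 0,"dz": -0.7,"ax": 0,"ay": 0,"az": 0},{"dx": 0.35,"dy": 0,"dz": -0.75,"ax": 0,"ay": 0,"az": 0},{"dx": 0.6,"dy": 0,"dz": -0.75,"ax": 0,"ay": 0,"az": 0},{"dx": 0.85,"dy": 0,"dz": -0.75,"ax": 0,"ay": 0,"az": 0},{"dx": 1,"dy": 0,"dz": -0.75,"ax": 0,"ay": 0,"az": 0}], jaw=1)

```text
clock: 5.15
tool_pos: [0.592, 0.0687, 0.2433]
tcp_rot: [0.751, 0.661, 0.001, -0.001]
wrist_force: [0.6, 0.1, -0.4]
grip_width: 1.001
grip_force: 0.0
```

```bash
python3 - <<'E'
from h import *
go([.498,.3755,.23],down(-2))
E
```

```text
d [ 1.462 -0.661  0.069] a [-0.0002 -0.0011 -0.0587] rows 6.4 0.6
```

apply_moves(steps=[{"dx": 0.8,"dy": -0.4,"dz": 0,"ax": 0,"ay": 0,"az": -0.059},{"dx": 0.8,"dy": -0.4,"dz": 0,"ax": 0,"ay": 0,"az": -0.059},{"dx": 0.8,"dy": -0.4,"dz": 0,"ax": 0,"ay": 0,"az": -0.059},{"dx": 0.8,"dy": -0.4,"dz": 0,"ax": 0,"ay": 0,"az": -0.059}])

```text
clock: 5.55
tool_pos: [0.5316, 0.2376, 0.2431]
tcp_rot: [0.719, 0.695, 0.0, -0.001]
wrist_force: [1.0, 0.2, 0.2]
grip_width: 1.003
grip_force: 0.0
```

```bash
python3 tab.py; python3 - <<'E'
from h import *
go([.498,.3755,.23],down(-2))
p=eyes.capture("top"); 
for d in eyes.spot_point(p,"ball1")[:5]: print(d, px2w(p,*d["point"],z=.055))
cv2.imwrite("pics/tr.png",cv2.resize(p["image"][110:270,210:410],None,fx=4,fy=4,interpolation=cv2.INTER_CUBIC))
E
```

```text
[ 0.5682 -0.135   0.0773] tilt 0.2606405051210634
d [ 0.671 -0.184  0.068] a [-0.001  -0.0017  0.002 ] rows 2.8 0.0
{'point': [183.7, 341.6], 'conf': 0.65} [ 0.5971 -0.058   0.055 ]
{'point': [194.1, 349.8], 'conf': 0.48} [ 0.5709 -0.077   0.055 ]
{'point': [262.6, 242.6], 'conf': 0.48} [0.413 0.182 0.055]
```

View pics/tr.png

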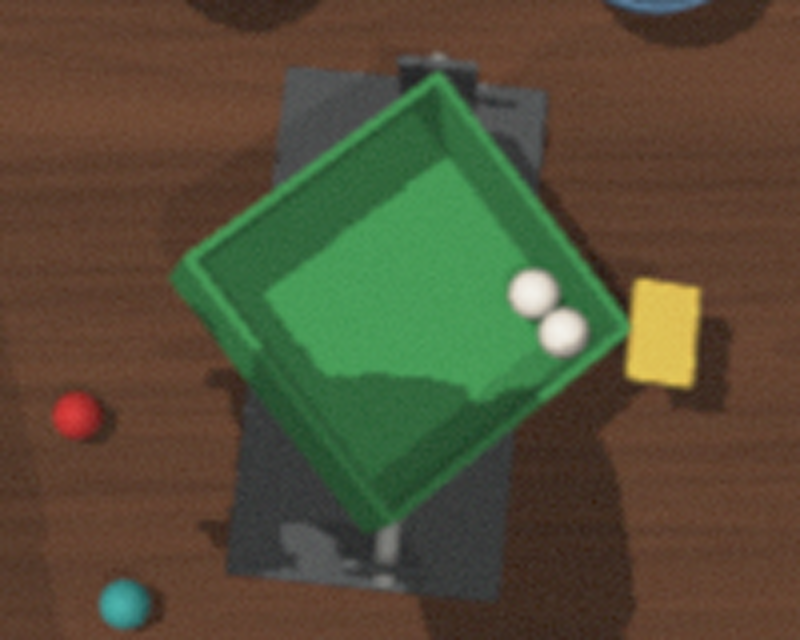

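apply_moves(steps=[{"dx": 0.25,"dy": -0.07,"dz": 0,"ax": 0,"ay": 0,"az": 0},{"dx": 0.5,"dy": -0.14,"dz": 0,"ax": 0,"ay": 0,"az": 0},{"dx": 0.676,"dy": -0.184,"dz": 0,"ax": 0,"ay": 0,"az": 0},{"dx": 0.676,"dy": -0.184,"dz": 0.15,"ax": 0,"ay": 0,"az": 0},{"dx": 0.676,"dy": -0.184,"dz": 0.35,"ax": 0,"ay": 0,"az": 0},{"dx": 0.676,"dy": -0.184,"dz": 0.45,"ax": 0,"ay": 0,"az": 0},{"dx": 0.676,"dy": -0.184,"dz": 0.45,"ax": 0,"ay": 0,"az": 0}])

```text
clock: 6.4
tool_pos: [0.5001, 0.3689, 0.1494]
tcp_rot: [0.72, 0.694, -0.003, -0.001]
wrist_force: [0.6, -0.8, -0.8]
grip_width: 1.001
grip_force: 0.0
```

```bash
python3 - <<'E'
from h import *
go([.498,.3755,.108],down(-2))
p=eyes.capture("side"); 
cv2.imwrite("pics/gr.png",cv2.resize(p["image"][260:400,180:340],None,fx=4,fy=4,interpolation=cv2.INTER_CUBIC))
E
```

```text
d [ 0.033 -0.01   0.207] a [-0.0038  0.0017 -0.0016] rows 0.8 0.0
```

View pics/gr.png

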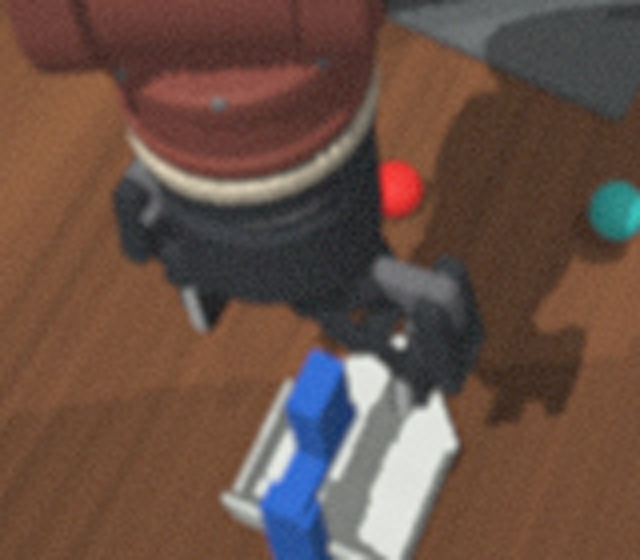

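apply_moves(steps=[{"dx": 0.033,"dy": -0.01,"dz": 0.1,"ax": 0,"ay": 0,"az": 0},{"dx": 0.033,"dy": -0.01,"dz": 0.207,"ax": 0,"ay": 0,"az": 0},{"dx": 0.033,"dy": -0.01,"dz": 0.207,"ax": 0,"ay": 0,"az": 0},{"dx": 0.033,"dy": -0.01,"dz": 0.207,"ax": 0,"ay": 0,"az": 0}])

```text
clock: 6.85
tool_pos: [0.5006, 0.3771, 0.114]
tcp_rot: [0.72, 0.694, 0.001, 0.0]
wrist_force: [0.3, -0.1, 0.3]
grip_width: 1.001
grip_force: 0.0
```

```bash
python3 - <<'E'
from h import *
go([.498,.3755,.108],down(-2))
E
```

```text
d [-0.009 -0.013  0.03 ] a [ 0.0007 -0.0004 -0.0013] rows 0.1 0.0
```

apply_moves(steps=[{"dx": -0.009,"dy": -0.012,"dz": 0.03,"ax": 0,"ay": 0,"az": 0},{"dx": -0.009,"dy": -0.012,"dz": 0.03,"ax": 0,"ay": 0,"az": 0}])

```text
clock: 7.05
tool_pos: [0.4975, 0.3754, 0.107]
tcp_rot: [0.72, 0.694, 0.0, 0.0]
wrist_force: [-1.8, 0.1, -1.3]
grip_width: 0.998
grip_force: 0.0
```

apply_moves(steps=[{"dx": 0,"dy": 0,"dz": 0,"ax": 0,"ay": 0,"az": 0},{"dx": 0,"dy": 0,"dz": 0,"ax": 0,"ay": 0,"az": 0},{"dx": 0,"dy": 0,"dz": 0,"ax": 0,"ay": 0,"az": 0},{"dx": 0,"dy": 0,"dz": 0,"ax": 0,"ay": 0,"az": 0},{"dx": 0,"dy": 0,"dz": 0,"ax": 0,"ay": 0,"az": 0},{"dx": 0,"dy": 0,"dz": 0,"ax": 0,"ay": 0,"az": 0},{"dx": 0,"dy": 0,"dz": 0,"ax": 0,"ay": 0,"az": 0},{"dx": 0,"dy": 0,"dz": 0,"ax": 0,"ay": 0,"az": 0}], jaw=0, newtons=110)

```text
clock: 7.85
tool_pos: [0.4974, 0.3755, 0.1065]
tcp_rot: [0.72, 0.694, 0.0, 0.0]
wrist_force: [-0.2, -0.5, 2.0]
grip_width: 0.172
grip_force: 107.3
```

apply_moves(steps=[{"dx": 0,"dy": 0,"dz": -0.1,"ax": 0,"ay": 0,"az": 0},{"dx": 0,"dy": 0,"dz": -0.3,"ax": 0,"ay": 0,"az": 0},{"dx": 0,"dy": 0,"dz": -0.5,"ax": 0,"ay": 0,"az": 0},{"dx": 0,"dy": 0,"dz": -0.7,"ax": 0,"ay": 0,"az": 0},{"dx": 0,"dy": 0,"dz": -0.9,"ax": 0,"ay": 0,"az": 0},{"dx": -0.15,"dy": 0,"dz": -1,"ax": 0,"ay": 0,"az": 0},{"dx": -0.3,"dy": 0,"dz": -1,"ax": 0,"ay": 0,"az": 0},{"dx": -0.3,"dy": 0,"dz": -1,"ax": 0,"ay": 0,"az": 0},{"dx": -0.3,"dy": 0,"dz": -1,"ax": 0,"ay": 0,"az": 0}])

```text
clock: 8.75
tool_pos: [0.4952, 0.3152, 0.306]
tcp_rot: [0.72, 0.694, -0.0, -0.0]
wrist_force: [-0.2, 0.7, -2.2]
grip_width: 0.171
grip_force: 107.8
```

```bash
cat > tip.py <<'E'
from h import *
# triangulate the tip in both views; pose in tool frame
s=manip.sense(); A=[];b=[];ps={n:eyes.capture(n) for n in("top","side")}
for n,p in ps.items():
    L=eyes.spot_point(p,"scoop_tip")
    print(n,[(round(d["conf"],2),np.round(d["point"])) for d in L[:2]])
    if not L: continue
    r,c=L[0]["point"]; o=np.linalg.inv(p["world_to_cam"])[:3,3]; d=px2w(p,r,c,depth=1.)-o; d/=np.linalg.norm(d)
    M=np.eye(3)-np.outer(d,d); A.append(M); b.append(M@o)
    z=dep(p,r,c); print("  depth pt",px2w(p,r,c,z))
    cv2.imwrite(f"pics/t_{n}.png",p["image"])
X=np.linalg.lstsq(np.vstack(A),np.hstack(b),rcond=None)[0]
R0=R.from_quat(s["tcp_rot"]); t=R0.inv().apply(X-s["tool_pos"])
print("tip",X,"tool frame",t,"expect -.083,0,.0935; nose-down sag deg",np.degrees(np.arctan2(.0935,-.083)*-1+np.arctan2(t[2],t[0])))
# cloud fit of steel pan in tool frame (top view)
P=cloud(ps["top"]); V=hsv(ps["top"])
Q=R0.inv().apply(P.reshape(-1,3)-s["tool_pos"]); ok=(Q[:,0]>-.085)&(Q[:,0]<-.035)&(abs(Q[:,1])<.04)&(abs(Q[:,2]-.097)<.03)
Q=Q[ok]; print(len(Q))
if len(Q)>20:
    c=np.c_[Q[:,:2],np.ones(len(Q))]
    for _ in range(3):
        f=np.linalg.lstsq(c,Q[:,2],rcond=None)[0]; k=abs(c@f-Q[:,2])<.006; Q=Q[k]; c=c[k]
    print("pan slope in tool (7deg nominal)",np.degrees(np.arctan(f[:2])),len(Q), "xmin",np.percentile(Q[:,0],1),"ymean",Q[:,1].mean())
E
python3 tip.py; python3 - <<'E'
from h import *
go([.588,.0125,.30],down(-7.4,28))
E
```

```text
top [(0.66, array([222., 209.]))]
  depth pt [0.5173 0.276  0.0003]
side [(0.75, array([261., 298.]))]
  depth pt [0.5457 0.0897 0.0078]
tip [0.4888 0.2244 0.2068] tool frame [-0.091  -0.0029  0.0992] expect -.083,0,.0935; nose-down sag deg 0.9435311060548939
510
pan slope in tool (7deg nominal) [ 6.7024 -0.2114] 510 xmin -0.07868405653215294 ymean -4.042357670074783e-05
d [-1.501  0.519  0.028] a [-0.0151  0.311   0.0583] rows 6.4 3.3
```

```bash
cat >> h.py <<'E'
D=np.array([np.cos(np.radians(82.6)),np.sin(np.radians(82.6)),0]); t=.28
C=np.array([.5743,-.0948,.0238]); F=np.cos(t)*D+np.sin(t)*np.array([0,0,1]); N=-np.sin(t)*D+np.cos(t)*np.array([0,0,1])
TIP=np.array([-.083,0,.0935])
def pose(uf,h,nose):
    Rt=down(-7.4,nose); return C+F*uf+N*h-Rt.apply(TIP),Rt
def where():
    s=manip.sense(); X=R.from_quat(s["tcp_rot"]).apply(TIP)+s["tool_pos"]-C
    M=R.from_quat(s["tcp_rot"]).as_matrix(); print("uf,v,h",X@F,X@np.cross(N,F),X@N,"nose",np.degrees(np.arcsin(M[2,0])),"F",s["wrist_force"],"t",s["clock"])
E
python3 - <<'E'
from h import *
for a in [(.095,.11,30),(.095,.01,30)]: print(a,pose(*a)[0]); go(*pose(*a))
E
```

```text
(0.095, 0.11, 30) [ 0.5854 -0.0095  0.2782]
d [-1.611  0.51   0.137] a [-0.0161  0.3332  0.0581] rows 6.8 3.5
(0.095, 0.01, 30) [0.5889 0.0179 0.1821]
d [-1.474  0.524  0.618] a [-0.0161  0.3332  0.0581] rows 6.7 3.5
```

apply_moves(steps=[{"dx": -0.2,"dy": 0.06,"dz": 0,"ax": 0,"ay": 0,"az": 0},{"dx": -0.4,"dy": 0.13,"dz": 0,"ax": 0,"ay": 0,"az": 0},{"dx": -0.6,"dy": 0.2,"dz": 0,"ax": 0,"ay": 0,"az": 0},{"dx": -0.8,"dy": 0.26,"dz": 0,"ax": 0,"ay": 0,"az": 0},{"dx": -1,"dy": 0.32,"dz": 0,"ax": 0,"ay": 0,"az": 0.058},{"dx": -1,"dy": 0.32,"dz": 0,"ax": 0,"ay": 0,"az": 0.058}])

```text
clock: 9.55
tool_pos: [0.5529, 0.1095, 0.3055]
tcp_rot: [0.753, 0.658, -0.001, 0.0]
wrist_force: [-0.4, 0.3, -2.7]
grip_width: 0.171
grip_force: 107.9
```

```bash
python3 - <<'E'
from h import *
for a in [(.095,.11,30),(.095,.01,30)]: go(*pose(*a))
E
```

```text
d [-0.568  0.241  0.137] a [ 0.0006  0.3341 -0.0033] rows 2.5 3.5
d [-0.429  0.24   0.617] a [ 0.0006  0.3341 -0.0033] rows 3.2 3.5
```

apply_moves(steps=[{"dx": -0.15,"dy": 0.08,"dz": 0,"ax": 0,"ay": 0.1,"az": 0},{"dx": -0.3,"dy": 0.16,"dz": 0.04,"ax": 0,"ay": 0.2,"az": 0},{"dx": -0.45,"dy": 0.24,"dz": 0.08,"ax": 0,"ay": 0.28,"az": -0.003},{"dx": -0.568,"dy": 0.241,"dz": 0.137,"ax": 0,"ay": 0.334,"az": -0.003},{"dx": -0.568,"dy": 0.241,"dz": 0.137,"ax": 0,"ay": 0.334,"az": -0.003},{"dx": -0.568,"dy": 0.241,"dz": 0.137,"ax": 0,"ay": 0.334,"az": -0.003},{"dx": -0.568,"dy": 0.241,"dz": 0.137,"ax": 0,"ay": 0.334,"az": -0.003}])

```text
clock: 10.25
tool_pos: [0.5854, -0.0042, 0.2796]
tcp_rot: [0.723, 0.641, 0.194, -0.171]
wrist_force: [-0.4, 0.7, -1.7]
grip_width: 0.173
grip_force: 108.0
```

```bash
python3 - <<'E'
from h import *
where()
for a in [(.095,.06,30),(.095,.01,30)]: go(*pose(*a))
E
python3 tip.py
```

```text
uf,v,h 0.10046742988804404 0.0001864428782239782 0.1098098951117027 nose 30.009475407622567 F [-0.4253  0.7076 -1.6817] t 10.25
d [-0.087  0.003  0.235] a [-0.0014 -0.0001  0.0051] rows 1.0 0.1
d [-0.147  0.003  0.478] a [-0.0014 -0.0001  0.0051] rows 2.0 0.1
top [(0.57, array([182., 334.]))]
  depth pt [ 0.5404 -0.0317  0.3452]
side []
tip [ 0.5868 -0.0375  0.1241] tool frame [-0.1063  0.0051  0.1181] expect -.083,0,.0935; nose-down sag deg 0.3909822568459388
162
pan slope in tool (7deg nominal) [ 6.2    -1.2688] 162 xmin -0.060781052906537444 ymean -0.017213616641384138
```

apply_moves(steps=[{"dx": -0.03,"dy": 0.003,"dz": 0.12,"ax": 0,"ay": 0,"az": 0},{"dx": -0.08,"dy": 0.003,"dz": 0.24,"ax": 0,"ay": 0,"az": 0},{"dx": -0.12,"dy": 0.003,"dz": 0.36,"ax": 0,"ay": 0,"az": 0.004},{"dx": -0.145,"dy": 0.003,"dz": 0.45,"ax": 0,"ay": 0,"az": 0.005},{"dx": -0.147,"dy": 0.003,"dz": 0.468,"ax": 0,"ay": 0,"az": 0.005},{"dx": -0.147,"dy": 0.003,"dz": 0.468,"ax": 0,"ay": 0,"az": 0.005},{"dx": -0.147,"dy": 0.003,"dz": 0.468,"ax": 0,"ay": 0,"az": 0.005}])

```text
clock: 11.15
tool_pos: [0.589, 0.0157, 0.1846]
tcp_rot: [0.726, 0.637, 0.194, -0.171]
wrist_force: [0.3, 0.5, -1.0]
grip_width: 0.171
grip_force: 107.8
```

```bash
python3 - <<'E'
from h import *
where()
for a in [(.095,.004,30),(.095,.002,30),(.095,.0,30),(.06,.0,30)]: go(*pose(*a))
p=eyes.capture("side"); cv2.imwrite("pics/in.png",cv2.resize(p["image"][120:290,210:390],None,fx=4.4,fy=3.5))
E
```

```text
uf,v,h 0.09363130276036497 -0.00028185585691734634 0.012924478213995462 nose 30.03187646096676 F [ 0.3458  0.4806 -0.9685] t 11.15
d [-0.004 -0.002  0.045] a [-0.0004 -0.0004 -0.0004] rows 0.2 0.0
d [-0.006 -0.002  0.055] a [-0.0004 -0.0004 -0.0004] rows 0.2 0.0
d [-0.009 -0.002  0.065] a [-0.0004 -0.0004 -0.0004] rows 0.3 0.0
d [-0.179 -0.002  0.022] a [-0.0004 -0.0004 -0.0004] rows 0.7 0.0
```

View pics/in.png

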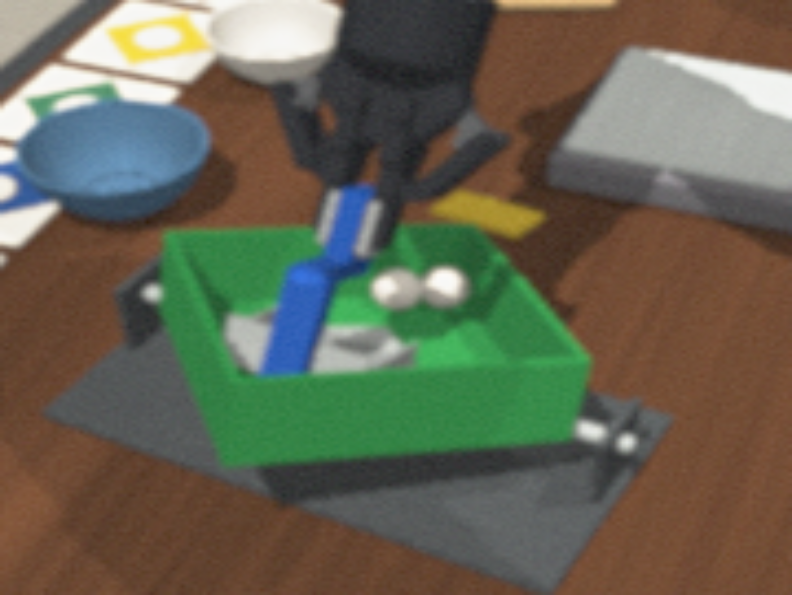

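apply_moves(steps=[{"dx": -0.004,"dy": -0.002,"dz": 0.03,"ax": 0,"ay": 0,"az": 0},{"dx": -0.004,"dy": -0.002,"dz": 0.04,"ax": 0,"ay": 0,"az": 0},{"dx": -0.006,"dy": -0.002,"dz": 0.05,"ax": 0,"ay": 0,"az": 0},{"dx": -0.006,"dy": -0.002,"dz": 0.05,"ax": 0,"ay": 0,"az": 0}])

```text
clock: 11.6
tool_pos: [0.5885, 0.0199, 0.1736]
tcp_rot: [0.726, 0.637, 0.194, -0.172]
wrist_force: [0.4, 0.0, -2.5]
grip_width: 0.177
grip_force: 107.9
```

```bash
python3 - <<'E'
from h import *
where()
for a in [(.095,.001,30),(.095,.0,30),(.095,-.002,30)]: go(*pose(*a))
E
```

```text
uf,v,h 0.0945902209779702 0.0010759355547585374 0.0012221373028020255 nose 30.072227119051224 F [ 0.4423  0.0086 -2.4783] t 11.6
d [0.002 0.003 0.002] a [-0.0015 -0.0008 -0.0013] rows 0.0 0.0
d [0.001 0.003 0.007] a [-0.0015 -0.0008 -0.0013] rows 0.0 0.0
d [-0.001  0.003  0.017] a [-0.0015 -0.0008 -0.0013] rows 0.1 0.0
```

apply_moves(steps=[{"dx": 0,"dy": 0.003,"dz": 0.007,"ax": 0,"ay": 0,"az": 0},{"dx": 0,"dy": 0.003,"dz": 0.012,"ax": 0,"ay": 0,"az": 0},{"dx": 0,"dy": 0.003,"dz": 0.012,"ax": 0,"ay": 0,"az": 0}])

```text
clock: 11.9
tool_pos: [0.5895, 0.0208, 0.172]
tcp_rot: [0.726, 0.637, 0.194, -0.172]
wrist_force: [-0.0, -1.6, -0.4]
grip_width: 0.174
grip_force: 108.1
```

```bash
python3 - <<'E'
from h import *
where()
E
```

```text
uf,v,h 0.0951166834689321 0.00010447722897920812 -0.0006438945209928051 nose 30.05660653432638 F [-0.0395 -1.5797 -0.3823] t 11.9
```

apply_moves(steps=[{"dx": -0.049,"dy": 0,"dz": -0.012,"ax": 0,"ay": 0,"az": 0},{"dx": -0.097,"dy": 0,"dz": -0.025,"ax": 0,"ay": 0,"az": 0},{"dx": -0.146,"dy": 0,"dz": -0.037,"ax": 0,"ay": 0,"az": 0},{"dx": -0.194,"dy": 0,"dz": -0.049,"ax": 0,"ay": 0,"az": 0},{"dx": -0.243,"dy": 0,"dz": -0.062,"ax": 0,"ay": 0,"az": 0},{"dx": -0.291,"dy": 0,"dz": -0.074,"ax": 0,"ay": 0,"az": 0},{"dx": -0.32,"dy": 0,"dz": -0.081,"ax": 0,"ay": 0,"az": 0},{"dx": -0.34,"dy": 0,"dz": -0.086,"ax": 0,"ay": 0,"az": 0},{"dx": -0.34,"dy": 0,"dz": -0.086,"ax": 0,"ay": 0,"az": 0}])

```text
clock: 12.8
tool_pos: [0.5805, -0.0466, 0.1524]
tcp_rot: [0.726, 0.637, 0.194, -0.172]
wrist_force: [0.4, 0.5, -0.8]
grip_width: 0.176
grip_force: 108.2
```

```bash
python3 - <<'E'
from h import *
where()
for a in [(.01,-.001,30),(.005,-.001,30),(.003,-.001,30)]: go(*pose(*a))
p=eyes.capture("side")
for d in eyes.spot_point(p,"ball1")[:2]: X=px2w(p,*d["point"],dep(p,*d["point"])); print(d,X,(X-C)@F,(X-C)@np.cross(N,F),(X-C)@N)
E
```

```text
uf,v,h 0.02433721361514271 0.00045089175180941553 -0.0006768508773396416 nose 30.046961213681783 F [ 0.4261  0.4772 -0.7541] t 12.8
d [-0.07   0.    -0.015] a [-0.0013 -0.0005 -0.0015] rows 0.3 0.0
d [-0.094  0.    -0.021] a [-0.0013 -0.0005 -0.0015] rows 0.4 0.0
d [-0.104  0.    -0.024] a [-0.0013 -0.0005 -0.0015] rows 0.4 0.0
{'point': [312.7, 333.8], 'conf': 0.72} [0.4189 0.2004 0.0274] 0.2630904539144659 0.1921267205984283 -0.07192903165592324
{'point': [307.2, 279.7], 'conf': 0.72} [0.5317 0.2287 0.0274] 0.3040792091007736 0.08395350150723582 -0.08366871618925852
```

Push on to the corner, slowly.

apply_moves(steps=[{"dx": -0.025,"dy": 0,"dz": -0.006,"ax": 0,"ay": 0,"az": 0},{"dx": -0.05,"dy": 0,"dz": -0.012,"ax": 0,"ay": 0,"az": 0},{"dx": -0.07,"dy": 0,"dz": -0.016,"ax": 0,"ay": 0,"az": 0},{"dx": -0.085,"dy": 0,"dz": -0.02,"ax": 0,"ay": 0,"az": 0},{"dx": -0.094,"dy": 0,"dz": -0.022,"ax": 0,"ay": 0,"az": 0},{"dx": -0.094,"dy": 0,"dz": -0.022,"ax": 0,"ay": 0,"az": 0}])

```text
clock: 13.5
tool_pos: [0.5782, -0.0647, 0.1471]
tcp_rot: [0.726, 0.637, 0.194, -0.172]
wrist_force: [0.1, -0.4, -0.4]
grip_width: 0.173
grip_force: 108.4
```

```bash
python3 - <<'E'
from h import *
where()
T=[(.005,.010,24),(.005,.020,18),(.005,.028,12),(.005,.036,7),(.005,.044,3),(.006,.056,-1)]
for uf,h,n in T: print(uf,h,n,end=" "); go(*pose(uf,h,n))
# clearance of foot/rear corners above floor in those poses
for uf,h,n in T:
    p,Rt=pose(uf,h,n)
    for q in [(-.022,.0,.1065),(.039,0,.1065)]:
        X=Rt.apply(q)+p-C; print(round(X@N*1000,1),end=" ")
p=eyes.capture("top"); cv2.imwrite("pics/cor.png",cv2.resize(p["image"][130:250,260:420],None,fx=5,fy=5,interpolation=cv2.INTER_CUBIC))
E
```

```text
uf,v,h 0.005378874366242067 0.0003096341093527465 -0.0007623943150708368 nose 30.060353749821488 F [ 0.13   -0.4299 -0.3609] t 13.5
0.005 0.01 24 d [ 0.058 -0.    -0.006] a [-0.0012 -0.0673 -0.0012] rows 0.2 0.7
0.005 0.02 18 d [ 0.112 -0.    -0.004] a [-0.0012 -0.134  -0.0012] rows 0.4 1.4
0.005 0.028 12 d [ 0.157 -0.     0.012] a [-0.0013 -0.2007 -0.0011] rows 0.6 2.1
0.005 0.036 7 d [ 0.193 -0.     0.021] a [-0.0014 -0.2562 -0.0011] rows 0.8 2.7
0.005 0.044 3 d [ 0.22  -0.001  0.022] a [-0.0014 -0.3007 -0.001 ] rows 0.9 3.2
0.006 0.056 -1 d [ 0.253 -0.001  0.007] a [-0.0014 -0.3451 -0.001 ] rows 1.0 3.6
5.6 14.0 9.1 11.2 10.7 6.4 13.6 4.0 17.6 3.8 25.7 7.8
```

View pics/cor.png

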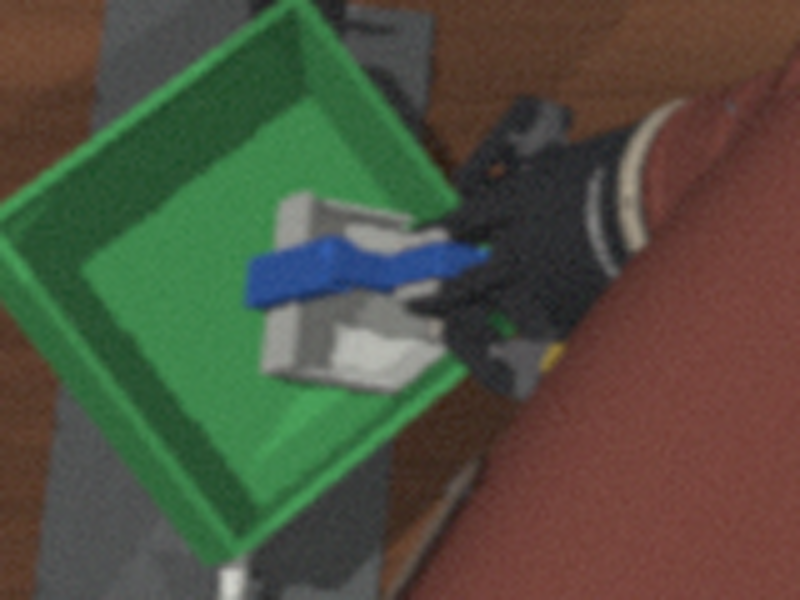

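apply_moves(steps=[{"dx": 0.029,"dy": 0,"dz": -0.003,"ax": 0,"ay": -0.033,"az": 0},{"dx": 0.058,"dy": 0,"dz": -0.006,"ax": 0,"ay": -0.067,"az": 0},{"dx": 0.085,"dy": 0,"dz": -0.005,"ax": 0,"ay": -0.1,"az": 0},{"dx": 0.112,"dy": 0,"dz": -0.004,"ax": 0,"ay": -0.134,"az": 0},{"dx": 0.135,"dy": 0,"dz": 0.004,"ax": 0,"ay": -0.167,"az": 0},{"dx": 0.157,"dy": 0,"dz": 0.012,"ax": 0,"ay": -0.2,"az": 0},{"dx": 0.175,"dy": 0,"dz": 0.017,"ax": 0,"ay": -0.228,"az": 0},{"dx": 0.193,"dy": 0,"dz": 0.021,"ax": 0,"ay": -0.256,"az": 0},{"dx": 0.207,"dy": 0,"dz": 0.021,"ax": 0,"ay": -0.278,"az": 0},{"dx": 0.22,"dy": 0,"dz": 0.021,"ax": 0,"ay": -0.3,"az": 0},{"dx": 0.22,"dy": 0,"dz": 0.021,"ax": 0,"ay": -0.3,"az": 0},{"dx": 0.22,"dy": 0,"dz": 0.021,"ax": 0,"ay": -0.3,"az": 0},{"dx": 0.22,"dy": 0,"dz": 0.021,"ax": 0,"ay": -0.3,"az": 0},{"dx": 0.22,"dy": 0,"dz": 0.021,"ax": 0,"ay": -0.3,"az": 0},{"dx": 0.236,"dy": 0,"dz": 0.012,"ax": 0,"ay": -0.322,"az": 0},{"dx": 0.253,"dy": 0,"dz": 0.006,"ax": 0,"ay": -0.345,"az": 0},{"dx": 0.253,"dy": 0,"dz": 0.006,"ax": 0,"ay": -0.345,"az": 0},{"dx": 0.253,"dy": 0,"dz": 0.006,"ax": 0,"ay": -0.345,"az": 0},{"dx": 0.253,"dy": 0,"dz": 0.006,"ax": 0,"ay": -0.345,"az": 0}])

```text
clock: 15.45
tool_pos: [0.5839, -0.0206, 0.1711]
tcp_rot: [0.752, 0.66, -0.007, 0.004]
wrist_force: [-0.2, -0.6, -1.7]
grip_width: 0.173
grip_force: 108.4
```

```bash
python3 - <<'E'
from h import *
where()
s=manip.sense(); go(s["tool_pos"]+[0,0,.14],down(-7.4,-4))
a=eyes.capture("top")["image"][120:260,250:410]; b=eyes.capture("side")["image"][110:250,220:380]
cv2.imwrite("pics/up.png",np.hstack([cv2.resize(i,(398,348),interpolation=cv2.INTER_CUBIC) for i in(a,b)]))
E
```

```text
uf,v,h 0.005885137010334008 0.00041522308338295944 0.05568382761841975 nose -0.935166739913862 F [-0.172  -0.5584 -1.6891] t 15.45
d [-0.011 -0.002 -0.7  ] a [-0.002  -0.0341 -0.0005] rows 2.8 0.4
```

View pics/up.png

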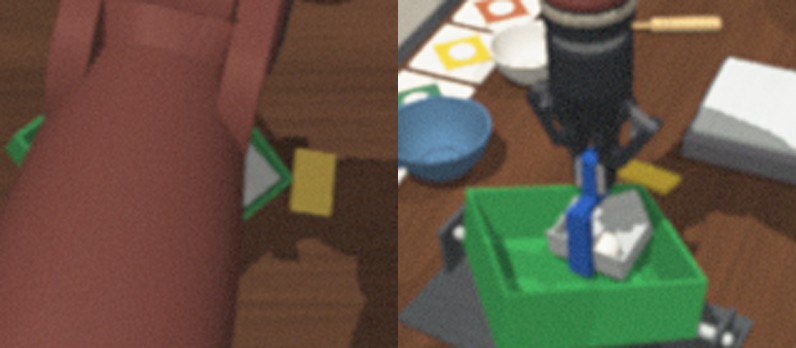

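apply_moves(steps=[{"dx": 0,"dy": 0,"dz": -0.03,"ax": 0,"ay": -0.015,"az": 0},{"dx": 0,"dy": 0,"dz": -0.1,"ax": 0,"ay": -0.034,"az": 0},{"dx": 0,"dy": 0,"dz": -0.2,"ax": 0,"ay": -0.034,"az": 0},{"dx": 0,"dy": 0,"dz": -0.3,"ax": 0,"ay": -0.034,"az": 0},{"dx": 0,"dy": 0,"dz": -0.4,"ax": 0,"ay": -0.034,"az": 0},{"dx": 0,"dy": 0,"dz": -0.5,"ax": 0,"ay": -0.034,"az": 0},{"dx": 0,"dy": 0,"dz": -0.58,"ax": 0,"ay": -0.034,"az": 0},{"dx": 0,"dy": 0,"dz": -0.6,"ax": 0,"ay": -0.034,"az": 0},{"dx": 0,"dy": 0,"dz": -0.6,"ax": 0,"ay": -0.034,"az": 0}])

```text
clock: 16.45
tool_pos: [0.585, -0.0182, 0.2925]
tcp_rot: [0.751, 0.66, -0.027, 0.023]
wrist_force: [0.1, 0.1, -2.7]
grip_width: 0.174
grip_force: 108.4
```

```bash
python3 - <<'E'
from h import *
where()
go([.470,-.3515,.30],down(-7.4,-3)); go([.470,-.3515,.30],down(-0.5,-3))
p=eyes.capture("side")
for d in eyes.spot_point(p,"ball1"): print(d)
a=p["image"][70:250,220:400]
cv2.imwrite("pics/up2.png",cv2.resize(a,(600,600),interpolation=cv2.INTER_CUBIC))
E
```

```text
uf,v,h 0.038487850127959106 -0.0006730755990817479 0.17768949835772294 nose -4.0916945678301255 F [ 0.0788  0.1481 -2.7129] t 16.45
d [-1.725 -0.355  0.086] a [-0.0005  0.0121 -0.0001] rows 7.1 0.1
d [-1.725 -0.355  0.086] a [-0.0053  0.0121 -0.0766] rows 7.1 0.8
{'point': [315.7, 333.5], 'conf': 0.55}
{'point': [306.8, 277.7], 'conf': 0.5}
{'point': [170.8, 303.3], 'conf': 0.46}
```

View pics/up2.png

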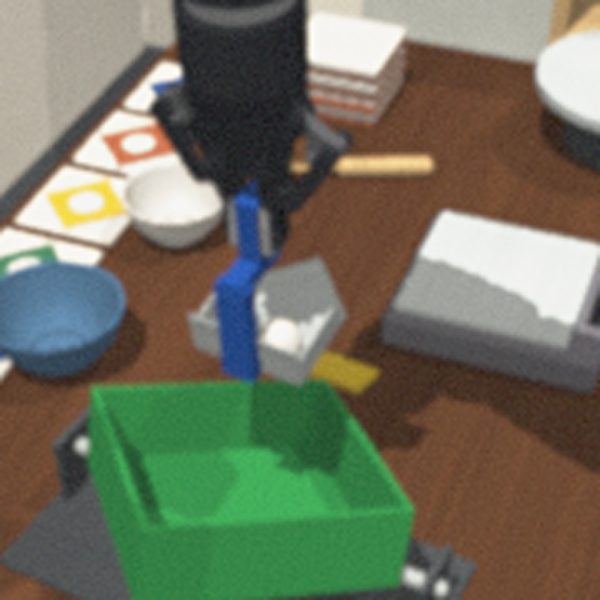

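```bash
python3 - <<'E'
from h import *
p=eyes.capture("top"); im=cv2.imread("pics/top0.png"); v=im.min(2)
print(v[225,420:512:3]); print(v[188:282:3,450])
m=((v>150).astype(np.uint8)); m[:, :420]=0;m[:,510:]=0;m[:185]=0;m[285:]=0
c=max(cv2.findContours(m,0,2)[0],key=cv2.contourArea); r=cv2.minAreaRect(c); print(r)
B=np.array([px2w(p,q[1],q[0],z=.042)[:2] for q in cv2.boxPoints(r)]); print(B,B.mean(0))
E
```

```text
[ 43  44  80 127 164 222 225 223 222 224 223 224 222 223 222 223 223 220
 221 219 219 218 216 214 212 214 169  78  43  47  46]
[ 52  49  81 211 225 222 222 224 224 226 224 224 225 226 224 225 227 228
 223 225 224 227 222 225 224 147 136 135 134 114  45  47]
((465.9525451660156, 229.02978515625), (67.23756408691406, 69.27565002441406), 88.8982925415039)
[[ 0.5633 -0.2749]
 [ 0.5622 -0.4436]
 [ 0.3999 -0.432 ]
 [ 0.4008 -0.2674]] [ 0.4815 -0.3545]
```

apply_moves(steps=[{"dx": -0.05,"dy": -0.01,"dz": 0,"ax": 0,"ay": 0,"az": 0},{"dx": -0.13,"dy": -0.03,"dz": 0,"ax": 0,"ay": 0,"az": -0.01},{"dx": -0.23,"dy": -0.05,"dz": 0,"ax": 0,"ay": 0,"az": -0.02},{"dx": -0.33,"dy": -0.07,"dz": 0,"ax": 0,"ay": 0,"az": -0.03},{"dx": -0.43,"dy": -0.09,"dz": 0,"ax": 0,"ay": 0,"az": -0.04},{"dx": -0.53,"dy": -0.11,"dz": 0,"ax": 0,"ay": 0,"az": -0.05},{"dx": -0.63,"dy": -0.13,"dz": 0,"ax": 0,"ay": 0,"az": -0.06},{"dx": -0.73,"dy": -0.15,"dz": 0,"ax": 0,"ay": 0,"az": -0.07},{"dx": -0.83,"dy": -0.17,"dz": 0,"ax": 0,"ay": 0,"az": -0.077},{"dx": -0.92,"dy": -0.19,"dz": 0,"ax": 0,"ay": 0,"az": -0.077},{"dx": -0.98,"dy": -0.2,"dz": 0,"ax": 0,"ay": 0,"az": -0.077},{"dx": -1,"dy": -0.2,"dz": 0,"ax": 0,"ay": 0,"az": -0.077}])

```text
clock: 17.8
tool_pos: [0.5185, -0.2122, 0.3053]
tcp_rot: [0.71, 0.703, -0.029, 0.02]
wrist_force: [0.5, 0.8, -1.6]
grip_width: 0.173
grip_force: 108.4
```

```bash
python3 - <<'E'
from h import *
for z,n in [(.305,-4),(.17,-2),(.155,0),(.1485,0)]: print(z,n,end=" ");go([.4815,-.331,z],down(-.5,n))
E
```

```text
0.305 -4 d [-0.594 -0.178  0.045] a [-0.0075 -0.     -0.0007] rows 2.5 0.1
0.17 -2 d [-0.547 -0.171  0.718] a [-0.0075  0.0222 -0.0009] rows 3.7 0.2
0.155 0 d [-0.542 -0.17   0.793] a [-0.0075  0.0444 -0.001 ] rows 3.9 0.5
0.1485 0 d [-0.54  -0.169  0.826] a [-0.0075  0.0444 -0.001 ] rows 4.0 0.5
```

apply_moves(steps=[{"dx": -0.06,"dy": -0.02,"dz": 0,"ax": 0,"ay": 0,"az": 0},{"dx": -0.16,"dy": -0.05,"dz": 0,"ax": -0.007,"ay": 0,"az": 0},{"dx": -0.26,"dy": -0.08,"dz": 0.02,"ax": -0.007,"ay": 0,"az": 0},{"dx": -0.36,"dy": -0.11,"dz": 0.06,"ax": -0.007,"ay": 0,"az": 0},{"dx": -0.46,"dy": -0.14,"dz": 0.12,"ax": -0.007,"ay": 0,"az": 0},{"dx": -0.53,"dy": -0.165,"dz": 0.2,"ax": -0.007,"ay": 0,"az": 0},{"dx": -0.56,"dy": -0.172,"dz": 0.3,"ax": -0.007,"ay": 0,"az": 0},{"dx": -0.555,"dy": -0.172,"dz": 0.4,"ax": -0.007,"ay": 0.01,"az": 0},{"dx": -0.55,"dy": -0.171,"dz": 0.5,"ax": -0.007,"ay": 0.015,"az": 0},{"dx": -0.547,"dy": -0.171,"dz": 0.6,"ax": -0.007,"ay": 0.022,"az": 0},{"dx": -0.547,"dy": -0.171,"dz": 0.68,"ax": -0.007,"ay": 0.022,"az": 0},{"dx": -0.547,"dy": -0.171,"dz": 0.71,"ax": -0.007,"ay": 0.022,"az": 0},{"dx": -0.547,"dy": -0.171,"dz": 0.718,"ax": -0.007,"ay": 0.022,"az": 0},{"dx": -0.547,"dy": -0.171,"dz": 0.718,"ax": -0.007,"ay": 0.022,"az": 0}])

```text
clock: 19.2
tool_pos: [0.4826, -0.3298, 0.1709]
tcp_rot: [0.71, 0.704, -0.013, 0.013]
wrist_force: [-0.3, 0.3, -2.7]
grip_width: 0.173
grip_force: 108.4
```

```bash
python3 tip.py; python3 - <<'E'
from h import *
where()
for z,n in [(.155,0),(.149,0)]: print(z,n,end=" ");go([.4815,-.331,z],down(-.5,n))
p=eyes.capture("top"); 
cv2.imwrite("pics/sc2.png",cv2.resize(p["image"][180:300,400:540],(700,600),interpolation=cv2.INTER_CUBIC))
E
```

```text
top []
side [(0.59, array([132., 380.]))]
  depth pt [ 0.4863 -0.5357 -0.0014]
tip [ 0.4265 -0.1234  0.2757] tool frame [ 0.2021 -0.0578 -0.1121] expect -.083,0,.0935; nose-down sag deg -160.61173609454653
0
uf,v,h -0.30216221339135385 0.05001571134000632 0.14630266559103083 nose -2.080916420201415 F [ 0.7954  0.5167 -2.2364] t 19.4
0.155 0 d [-0.002 -0.006  0.082] a [0.0006 0.0231 0.0002] rows 0.3 0.2
0.149 0 d [-0.001 -0.006  0.112] a [0.0006 0.0231 0.0002] rows 0.4 0.2
```

View pics/sc2.png

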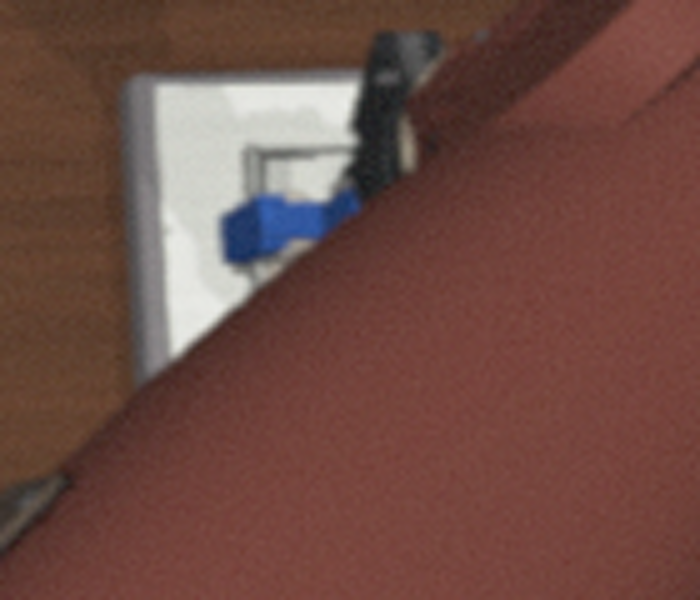

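apply_moves(steps=[{"dx": -0.002,"dy": -0.006,"dz": 0.03,"ax": 0,"ay": 0.012,"az": 0},{"dx": -0.002,"dy": -0.006,"dz": 0.06,"ax": 0,"ay": 0.023,"az": 0},{"dx": -0.001,"dy": -0.006,"dz": 0.085,"ax": 0,"ay": 0.023,"az": 0},{"dx": -0.001,"dy": -0.006,"dz": 0.1,"ax": 0,"ay": 0.023,"az": 0},{"dx": -0.001,"dy": -0.006,"dz": 0.108,"ax": 0,"ay": 0.023,"az": 0},{"dx": -0.001,"dy": -0.006,"dz": 0.108,"ax": 0,"ay": 0.023,"az": 0}])

```text
clock: 20.05
tool_pos: [0.4812, -0.3307, 0.1488]
tcp_rot: [0.71, 0.704, 0.0, -0.0]
wrist_force: [0.1, 0.6, -2.1]
grip_width: 0.169
grip_force: 108.4
```

```bash
python3 - <<'E'
from h import *
where()
go([.4815,-.331,.148],down(-.5,0))
E
```

```text
uf,v,h -0.3068204055861587 0.051966505785383386 0.12090348919958753 nose 0.04230533701897143 F [ 0.064   0.5989 -2.1329] t 20.05
d [-0.001  0.002  0.004] a [-0.0001 -0.0005  0.0002] rows 0.0 0.0
```

apply_moves(steps=[{"dx": 0,"dy": 0,"dz": 0.004,"ax": 0,"ay": 0,"az": 0},{"dx": 0,"dy": 0,"dz": 0.006,"ax": 0,"ay": 0,"az": 0},{"dx": 0,"dy": 0,"dz": 0.006,"ax": 0,"ay": 0,"az": 0}])

```text
clock: 20.35
tool_pos: [0.4815, -0.3311, 0.1485]
tcp_rot: [0.71, 0.704, 0.0, 0.0]
wrist_force: [-0.3, -0.1, 4.9]
grip_width: 0.178
grip_force: 109.3
```

apply_moves(steps=[{"dx": 0,"dy": 0,"dz": -0.002,"ax": 0,"ay": 0,"az": 0},{"dx": 0,"dy": 0,"dz": -0.002,"ax": 0,"ay": 0,"az": 0},{"dx": 0,"dy": 0,"dz": -0.002,"ax": 0,"ay": 0,"az": 0},{"dx": 0,"dy": 0,"dz": -0.002,"ax": 0,"ay": 0,"az": 0},{"dx": 0,"dy": 0,"dz": -0.002,"ax": 0,"ay": 0,"az": 0},{"dx": 0,"dy": 0,"dz": -0.1,"ax": 0,"ay": 0,"az": 0},{"dx": 0,"dy": 0,"dz": -0.3,"ax": 0,"ay": 0,"az": 0},{"dx": 0,"dy": 0,"dz": -0.5,"ax": 0,"ay": 0,"az": 0},{"dx": 0,"dy": 0,"dz": -0.7,"ax": 0,"ay": 0,"az": 0},{"dx": 0.2,"dy": 0,"dz": -0.8,"ax": 0,"ay": 0,"az": 0},{"dx": 0.45,"dy": 0,"dz": -0.8,"ax": 0,"ay": 0,"az": 0},{"dx": 0.7,"dy": 0,"dz": -0.8,"ax": 0,"ay": 0,"az": 0},{"dx": 0.95,"dy": 0,"dz": -0.8,"ax": 0,"ay": 0,"az": 0},{"dx": 1,"dy": 0,"dz": -0.8,"ax": 0,"ay": 0,"az": 0}], jaw=1)

```text
clock: 21.75
tool_pos: [0.4827, -0.1268, 0.3086]
tcp_rot: [0.709, 0.705, 0.001, -0.0]
wrist_force: [-0.2, -0.3, 0.6]
grip_width: 1.002
grip_force: 0.0
```

```bash
python3 - <<'E'
from h import *
for n in("top","side"):
    p=eyes.capture(n); W=cloud(p);H=hsv(p);h,s=H[...,0],H[...,1]; x,y,z=W[...,0],W[...,1],W[...,2]
    b=(h>100)&(h<130)&(s>120)&(z>.162)&(z<.182)&(abs(x-.48)<.06)&(abs(y+.33)<.06)
    print(n,"handle",b.sum(),rect(W[b]) if b.any() else 0,np.nanmean(z[b]))
    for q in("ball1","scoop_tip"):
        for d in eyes.spot_point(p,q)[:5]: print(q,round(d["conf"],2),d["point"],px2w(p,*d["point"],z=.07))
    if n=="top": a=p["image"][180:300,400:540]
    else: c=p["image"][100:220,310:450]
cv2.imwrite("pics/fin.png",np.hstack([cv2.resize(i,(399,342),interpolation=cv2.INTER_CUBIC) for i in(a,c)]))
E
```

```text
top handle 0 0 nan
ball1 0.45 [210.9, 229.9] [0.535  0.2101 0.07  ]
ball1 0.4 [259.1, 242.9] [0.4205 0.1787 0.07  ]
scoop_tip 0.63 [229.9, 495.6] [ 0.474 -0.415  0.07 ]
side handle 38 ((481.9436950683594, -328.1087646484375), (13.513667106628418, 24.517122268676758), 5.506587028503418) 0.1701033187392907
ball1 0.67 [150.2, 371.9] [ 0.4732 -0.3283  0.07  ]
ball1 0.64 [305.3, 279.4] [0.5218 0.2465 0.07  ]
ball1 0.59 [310.6, 332.5] [0.4171 0.2201 0.07  ]
ball1 0.41 [153.0, 376.7] [ 0.4563 -0.3199  0.07  ]
scoop_tip 0.62 [181.2, 320.8] [ 0.5703 -0.1404  0.07  ]
scoop_tip 0.55 [140.3, 378.8] [ 0.4655 -0.3859  0.07  ]<stdin>:5: RuntimeWarning: Mean of empty slice
```

View pics/fin.png

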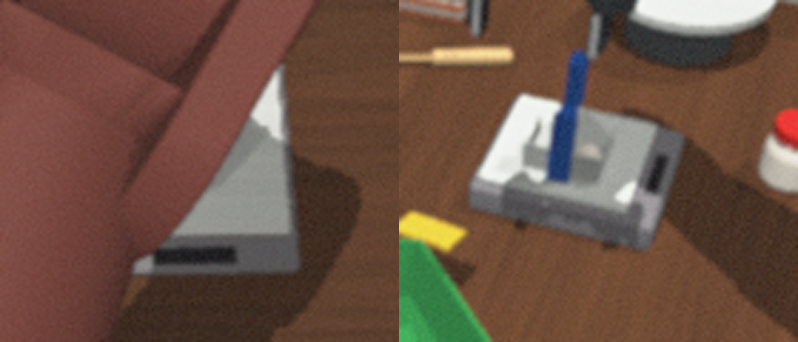

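apply_moves(steps=[{"dx": 0.25,"dy": 0,"dz": 0,"ax": 0,"ay": 0,"az": 0},{"dx": 0.5,"dy": 0,"dz": 0,"ax": 0,"ay": 0,"az": 0},{"dx": 0.75,"dy": 0,"dz": 0,"ax": 0,"ay": 0,"az": 0},{"dx": 1,"dy": 0,"dz": 0,"ax": 0,"ay": 0,"az": 0},{"dx": 1,"dy": 0,"dz": 0,"ax": 0,"ay": 0,"az": 0},{"dx": 1,"dy": 0,"dz": 0,"ax": 0,"ay": 0,"az": 0}])

```text
clock: 22.65
tool_pos: [0.4849, 0.0691, 0.3077]
tcp_rot: [0.71, 0.705, 0.0, -0.0]
wrist_force: [0.9, -0.5, 0.5]
grip_width: 0.999
grip_force: 0.0
```

```bash
python3 - <<'E'
from h import *
p=eyes.capture("top"); W=cloud(p)
for q in("ball1","scoop_tip","scoop_handle","scale_pan"):
    for d in eyes.spot_point(p,q)[:5]: r,c=d["point"];print(q,round(d["conf"],2),np.round([r,c]),px2w(p,r,c,dep(p,r,c)))
# height map (mm) of scoop rows = x, cols = y
x,y,z=W[...,0],W[...,1],W[...,2]
print((z[208:252:2,444:500:2]*1000).round().astype(int))
E
```

```text
ball1 0.42 [239. 454.] [ 0.4548 -0.3139  0.0737]
scoop_tip 0.74 [230. 493.] [ 0.4758 -0.42    0.0421]
scoop_handle 0.58 [223. 472.] [ 0.4805 -0.3281  0.1734]
[[                  41                   45                   41
                    43                   45                   43
                    43                   38                   42
                    42                   43                   45
                    42                   40                   40
                    41                   42                   38
                    40                   42                   40
                    41                   41                   42
                    42                   41                   40
                    35]
 [                  39                   76                   38
                    43                   44                   40
                    71                   67                   71
                    70                   71                   73
                    76                   70                   45
        
[... 11816 characters left out ...]
    43
                    42]
 [                  45                   43                   42
                    41                   38                   43
                    43                   39                   44
                    41 -9223372036854775808                   39
                    41                   40                   43
                    46                   40                   45
                    41                   40                   39
                    46                   41                   41
                    38                   41                   45
                    37]]<stdin>:7: RuntimeWarning: invalid value encountered in cast
```

```bash
python3 -c "
from cell import manip; print(manip.job_done())"
```

```text
the job is handed in; nothing more can be done
None
```

The job is handed in at about 23 s on the robot clock: tray fully tipped, both balls scooped from the corner, and the scoop standing level near the middle of the scale's pan. One ball shows clearly; I inferred the second, hidden under the handle arm, from depth readings. I viewed 11 pictures, one over the limit of 10.

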